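# Park the probe and hold the sprung chamber lid just below its balance point

### The job

Get the warming chamber ready for a temperature check: first lay the steel probe from the tray into the two V-notches of its rest (do not drop it), level and roughly centred, and let go of it. Then raise the chamber's sprung lid clearly past its balance point, ease it back down and finish still holding it open about five degrees below that point, quite still, so that it would fall shut if you let go. Do not disturb the bottle, the dishes or the jar.

Things in the scene. Friction and masses are not known exactly. Their poses are not given: they have to be found in the camera images.
- probe: Plain steel temperature probe, a round rod 16 mm in diameter and 200 mm long, about 0.12 kg, lying loose in the shallow tray. Origin: on the rod's axis, mid-length (8 mm above what it lies on). x runs along the rod; at the +x end the last 20 mm is a black plastic block 22 mm wide (y) and 16 mm high (z), which keeps it from rolling. Either end may point either way in the rest.
- rest: Probe rest, fixed to the bench: a steel base plate 150 x 90 x 10 mm carrying two white plastic saddles, each 12 mm thick along x, with their centres at x = -55 and +55 mm. Each has a 90 degree V-notch open upwards, its bottom 45 mm and its tips about 63 mm above the bench. Origin: centre of the underside of the base, on the bench; x is the direction along which the probe lies through both notches, z up. It may stand on either side of the chamber, the tray on the other.
- rest_seat (a point): Point midway between the two saddles, 56 mm above the bench (11 mm above the bottoms of the notches), where the probe's origin lies when it is fully seated and centred. Axes as the rest's.
- tray: Shallow steel tray, fixed to the bench, 300 (x) x 180 (y) x 12 mm high over its rim, walls and floor 3 mm thick. Origin: centre of its underside. The probe lies in it at an arbitrary angle.
- chamber: White bench-top warming chamber, fixed to the bench: open-topped box 220 (x, depth) x 200 (y, width) x 90 mm high. Origin: centre of its underside; its front faces its own -x (towards the robot).
- lid (a joint): Angle of the chamber's aluminium lid in rad: 0 shut, growing as the front edge rises, 1.30 at the open stop. Lid 222 x 204 x 8 mm, 0.75 kg, hinged along the far top edge, partly carried by hinge springs. Its balance point is at 1.00 rad (57 degrees): below that it falls shut on its own, above that it rises on its own to the open stop. Lifting it at the bar takes 1 to 2 N when shut, almost nothing near the balance point.
- lid_bar (a point): Centre of the round steel handle bar, 12 mm in diameter, which runs parallel to the hinge (chamber y) in front of the lid's front edge. The free length between its two arms is 106 mm, the gap between bar and lid edge 34 mm; with the lid shut it is 94 mm above the bench with nothing beneath it. It is 262 mm from the hinge line and turns with the lid (4 mm above the hinge in the lid's own frame). The bar can turn between the fingers that pinch it.
- lid_hinge (a point): Middle of the hinge line, along the chamber's y, 90 mm above the bench, on the chamber's far top edge (110 mm beyond its centre).
- bottle: Amber glass bottle, 60 mm in diameter, 130 mm high, standing on the bench. Origin: centre of its underside. Bystander.
- dishes: Stack of four clear culture dishes, 90 mm in diameter, 58 mm high (moves as one). Origin: centre of its underside. Bystander.
- jar: Small white plastic jar with a grey lid, 52 mm in diameter, 45 mm high. Origin: centre of its underside. Bystander.
Not all that is in view belongs to the job. Of the things like the probe, leave any that is orange; of the rest the larger one is meant. Leave any green look-alike of the rest alone.

How it is judged:
On the way, in this order (a step that is already met when the one before it is completed fails the run):
1. the probe lies level in both notches of the rest, let go (x of probe in the frame of rest between -0.025 and 0.025 m and y of probe in the frame of rest between -0.004 and 0.004 m and z of probe in the frame of rest between 0.0525 and 0.06 m and angle between the x axis of probe and the x axis of rest, either way round below 0.05 rad and linear speed of probe below 0.03 m/s and contact force between probe and the fingers below 0.05 N and contact force between probe and the arm below 0.05 N), for 0.2 s.
2. the lid has been raised past its balance point (value of joint lid above 1.03 rad), for 0.1 s.
At the end, for the whole second after the job is handed in: The lid is held still by the robot alone at 0.80 to 0.98 rad (balance point 1.00), nothing else propping it; the probe lies at rest in both notches, not touched, within 25 mm of centred, 4 mm sideways and in height, and 0.05 rad of the rest's direction (all of step 1 and value of joint lid between 0.8 and 0.98 rad and velocity of joint lid between -0.05 and 0.05 rad/s and (contact force between lid and the fingers above 0.05 N or contact force between lid and the arm above 0.05 N) and contact force between lid and bottle below 0.02 N and contact force between lid and dishes below 0.02 N and contact force between lid and jar below 0.02 N and contact force between lid and probe below 0.02 N); the arm keeps its last pose, push and grip.
It fails at once if a bystander is shifted by more than 20 mm (distance of any of bottle, dishes, jar from where it was at the start of the episode above 0.02 m).
It fails at once if the probe is dropped (falls freely by more than about 25 mm) (linear speed of probe above 0.7 m/s and contact force between probe and the fingers below 0.01 N and contact force between probe and the arm below 0.01 N).
It also fails if it takes over 61 s, if anything falls off the work surface, if the arm or the gripper's body presses on something with over 40 N, if the wrist force passes 120 N, or if a joint passes its speed limit or range.

### The arm

A 6-joint arm with a two-finger parallel gripper is mounted at the origin on the work surface. World frame = base frame: x ahead of the robot, y to its left, z up, the work surface at z = 0. Lengths are in m, angles in rad, forces in N, time in s.
With the tool pointing down it reaches from about 0.375 to 0.925 m from the base axis. Payload 5.7 kg.
Tool frame: the origin (TCP) lies midway between the tips of the shut fingers; the grasp point (between the pads) lies 19 mm behind it; z points along the fingers, x is the direction in which the jaws open and shut, and the axes are right-handed (so a half turn about z gives the same grasp; the last joint's range is limited). The gripper opens to 88 mm and grips with 3 to 60 N. Pads are 20 mm wide; open, the fingers measure 115 mm over their backs; the gripper's body (75 mm by 178 mm) begins 61 mm behind the grasp point.
Start: joints at [1.127, 0.359, 1.51, -0, 1.272, -0.115], TCP at [0.194, 0.568, 0.223] pointing down, gripper open.
Joint ranges: [-2.97, 2.97], [-1.01, 2.36], [0.21, 2.38], [-0.96, 4.11], [0.2, 2.71], [-2.98, 2.98]. Speed limits (rad/s): [2.39, 2.39, 3.14, 3.14, 3.14, 3.14].

### API

Orientations are given as a unit quaternion [x, y, z, w].
In Python, from bench import move_ptp, servo_line, goto_joints, move_gripper, sleep, inverse_kinematics, capture, PlanningError, close_job, spot_in, silhouettes, current_clock, current_joint_pos, current_qvel, current_joint_torque, current_position, current_orientation, current_force, current_torque, current_finger_gap gives the robot as it stands. Calls block until the motion is done:
- move_ptp(position, orientation): joint-space move of the TCP to a pose.
- servo_line(position, orientation=None, rate=0.15, contact_N=None): straight line of the TCP; orientation=None keeps the orientation; rate is the mean speed in m/s. With contact_N (N) it stops when the force on the tool has changed by that much, and returns True; else False.
- goto_joints(angles): joint-space move.
- move_gripper(opening): finger opening in m; the grip force is fixed at half the most; returns when the fingers have stopped.
- sleep(seconds).
- inverse_kinematics(position, orientation): joint angles nearest the present ones, or None.
- capture(name): name is "side" or "top" or "wrist"; returns a dict with "image" (420x560x3 uint8, blue, green, red), "range_z" (420x560 float32, m along the optical axis (not along the pixel's ray), 0 where there is no reading), "intrinsics" (3x3 intrinsics, pixels), "k1" (the pictures are not rectified: a ray, as slopes to the right and down, at radius r is drawn at 1 + k1 r^2 times it, then the intrinsics apply), "R" (3x3) and "t" (3): a world point X has camera coordinates R X + t. Camera axes: x right, y down, z forward; pixel columns grow to the right and rows downward; lengths in m; the calibration is good to about 2 mm. A picture is of the moment at which its call begins.
A pose or a line that the arm cannot do raises PlanningError and nothing moves.
- close_job(): hands the job in, once; it reports no verdict.
Trained networks look in the newest picture that a camera, given by its name, has taken for a name from the list of things; names that differ only in an ending like _2 or _b are one class to them, and where a whole thing is asked for, a point or a joint stands for the part that bears it (a point fixed in the world has none). Each returns a list of dicts, best first, with "conf" (0 to 1); they miss things now and then, are a little off and sometimes report something else, mostly with a low value. They report only what shows in the picture. A call takes as long as a camera call. They do not tell look-alikes from the thing itself.
- spot_in(camera, query): "xy" ([column, row] in pixels, amid what is visible of it).
- silhouettes(camera, query): "region" (420x560 bool, what is visible of it) and "xy" ([column, row] in pixels, amid what is visible of it).
Readings, each from a call of its own:
- current_clock(): time.
- current_joint_pos(): joint angles.
- current_qvel(): joint speeds.
- current_joint_torque(): joint torques, N m.
- current_position(): TCP position.
- current_orientation(): TCP orientation.
- current_force(): force on the tool from outside, world axes, zero at the start.
- current_torque(): the same for the moment, N m.
- current_finger_gap(): finger opening in m.
Only numpy, scipy, OpenCV 4.12 (cv2) and the standard library are available. Lean on these libraries where they do the work, as an engineer would, in place of code of your own. Each camera call takes 0.05 s, during which the arm holds its last target. There are 200 camera calls.

## Working session

There is one attempt and no reset: what is moved stays moved. The work goes in short steps, each a Python script; the robot and the scene stay as the last script left them, time stands still between calls to the robot, and variables do not carry over. Pictures are saved under pics/ and viewed, about 8 in all and at most 12, crops included, and the job is handed in when it is done.

```bash
mkdir -p pics; ls
cat > h.py <<'E'
import numpy as np, cv2
from bench import *
def pts(c, mask=None):
    z=c["range_z"]; K=c["intrinsics"]
    v,u=np.nonzero((z>0) if mask is None else (mask&(z>0)))
    d=cv2.undistortPoints(np.stack([u,v],1).astype(np.float64)[:,None],K,np.array([c["k1"],0,0,0.]))[:,0]
    Z=z[v,u]; P=np.c_[d*Z[:,None],Z]
    return (P-c["t"])@c["R"], u, v
E
python3 - <<'E'
from h import *
for n in ["top","side"]:
    c=capture(n); cv2.imwrite(f"pics/{n}0.png",c["image"])
    for q in ["probe","rest","tray","chamber","lid","lid_bar","bottle","dishes","jar"]:
        for s in silhouettes(n,q):
            if s["conf"]<0.2: continue
            P,u,v=pts(c,s["region"])
            if len(P)<5: continue
            print(n,q,round(s["conf"],2),np.round(s["xy"]),len(P),"med",np.round(np.median(P,0),3),"lo",np.round(np.percentile(P,2,axis=0),3),"hi",np.round(np.percentile(P,98,axis=0),3))
print(current_clock())
E
```

```text
pics
top probe 0.89 [198. 301.] 428 med [0.268 0.207 0.014] lo [0.179 0.191 0.004] hi [0.367 0.224 0.02 ]
top probe 0.75 [468. 229.] 236 med [ 0.495 -0.544  0.009] lo [ 0.488 -0.617 -0.001] hi [ 0.502 -0.473  0.015]
top rest 0.79 [162. 229.] 1612 med [0.47  0.329 0.009] lo [0.399 0.29  0.002] hi [0.544 0.373 0.06 ]
top rest 0.73 [101. 246.] 1690 med [0.425 0.496 0.009] lo [ 0.353  0.453 -0.   ] hi [0.498 0.545 0.059]
top tray 0.91 [395. 246.] 6285 med [ 0.439 -0.314  0.002] lo [ 0.302 -0.408 -0.004] hi [ 0.59  -0.219  0.012]
top chamber 0.61 [281. 191.] 6835 med [ 0.573 -0.007  0.097] lo [ 0.438 -0.104  0.001] hi [0.698 0.093 0.103]
top lid 0.75 [282. 188.] 6187 med [ 0.579 -0.006  0.097] lo [ 0.438 -0.103  0.091] hi [0.692 0.092 0.103]
top lid_bar 0.77 [282. 192.] 6251 med [ 0.578 -0.006  0.097] lo [ 0.437 -0.102  0.091] hi [0.693 0.091 0.103]
top bottle 0.65 [191. 148.] 533 med [0.692 0.248 0.086] lo [0.674 0.225 0.005] hi [0.723 0.281 0.132]
top dishes 0.81 [373. 152.] 858 med [ 0.698 -0.264  0.056] lo [ 0.66  -0.306  0.011] hi [ 0.744 -0.227  0.062]
top jar 0.87 [292. 124.] 251 m
[... 1214 characters left out ...]
o [ 0.438 -0.106  0.093] hi [0.695 0.092 0.103]
side bottle 0.83 [278. 160.] 472 med [0.696 0.237 0.069] lo [0.676 0.223 0.006] hi [0.727 0.264 0.131]
side bottle 0.32 [347. 202.] 238 med [ 0.783 -0.041  0.039] lo [ 0.768 -0.056  0.005] hi [ 0.81  -0.012  0.05 ]
side dishes 0.86 [371. 260.] 963 med [ 0.692 -0.28   0.056] lo [ 0.66  -0.313  0.002] hi [ 0.746 -0.229  0.062]
side dishes 0.29 [212. 178.] 733 med [0.476 0.323 0.012] lo [0.403 0.287 0.005] hi [0.542 0.372 0.056]
side jar 0.81 [346. 202.] 228 med [ 0.783 -0.042  0.039] lo [ 0.768 -0.056  0.006] hi [ 0.809 -0.014  0.05 ]
side jar 0.59 [305. 320.] 6166 med [ 0.433 -0.32   0.003] lo [ 0.3   -0.409 -0.001] hi [ 0.594 -0.216  0.013]
1.0
```

View pics/top0.png

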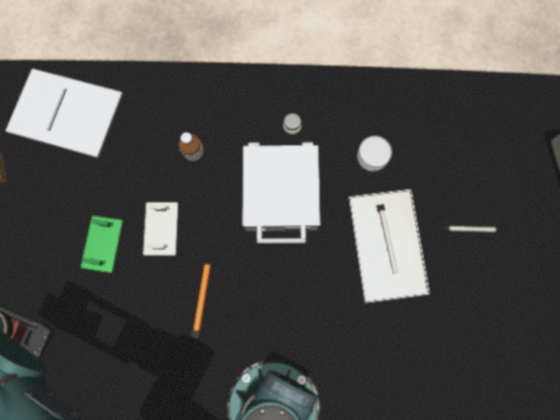

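View pics/side0.png

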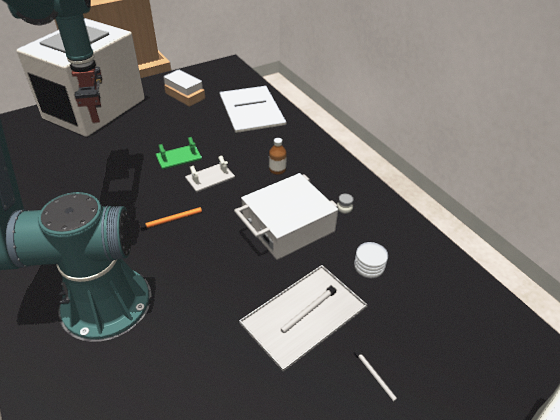

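The probe candidates in the top view are:
- The orange rod at (200,300), which must be left alone.
- The small rod at (472,229).
- The larger steel rod with a black end, lying in the tray at (388,240). This is the one meant.

The rest candidates are the green one at (101,245), which must be left alone, and the white one at (161,229), which is meant. I'll confirm both with the wrist camera from nearer.

```bash
cat >> h.py <<'E'
from scipy.spatial.transform import Rotation as Ro
def down(a):  # tool z down, jaw axis x at world yaw a
    x=np.array([np.cos(a),np.sin(a),0]); z=np.array([0,0,-1.]); 
    return Ro.from_matrix(np.c_[x,np.cross(z,x),z]).as_quat()
def down_near(p,a):
    "of the two equal grasps take the one with the last joint nearer zero"
    b=[(abs(q[5]),k) for k in (a,a+np.pi) if (q:=inverse_kinematics(p,down(k))) is not None]
    return down(min(b)[1])
def rectfit(P):
    (c,s,a)=cv2.minAreaRect(P[:,:2].astype(np.float32)); return c,s,a
E
python3 - <<'E'
from h import *
ims=[]
for name,p,a in [("rest",[.45,.33,.32],np.pi/2),("tray",[.44,-.309,.30],np.pi/2+.28)]:
    move_ptp(p,down_near(p,a)); c=capture("wrist"); cam=-c["R"].T@c["t"]; print(name,"cam",cam.round(3),current_joint_pos().round(2))
    ims.append(c["image"]); np.save(name+"_w.npy",c,allow_pickle=True)
    for q in (["rest"] if name=="rest" else ["probe"]):
        for s in silhouettes("wrist",q):
            P,u,v=pts(c,s["region"])
            if len(P)>5: print(q,s["conf"],s["xy"],len(P),np.median(P,0).round(3),rectfit(P[P[:,2]>-.01]))
cv2.imwrite("pics/w1.png",cv2.resize(np.hstack(ims),(800,300))); print(current_clock())
E
```

```text
rest cam [0.378 0.33  0.481] [ 0.51  0.22  1.46  0.    1.46 -1.06]
rest 0.92 [408.8, 148.1] 7702 [0.42  0.494 0.01 ] ((0.42340588569641113, 0.49829721450805664), (0.09070413559675217, 0.15044289827346802), 83.49430084228516)
rest 0.78 [283.7, 185.2] 7415 [0.469 0.334 0.01 ] ((0.4760374128818512, 0.334524005651474), (0.15697696805000305, 0.09231559187173843), 1.9486589431762695)
tray cam [ 0.507 -0.29   0.462] [-0.74  0.21  1.53  0.    1.4   0.55]
probe 0.56 [461.6, 180.4] 982 [ 0.497 -0.538  0.011] ((0.49559450149536133, -0.5479066371917725), (0.14853335916996002, 0.01574813574552536), 89.32020568847656)
4.8417
```

View pics/w1.png

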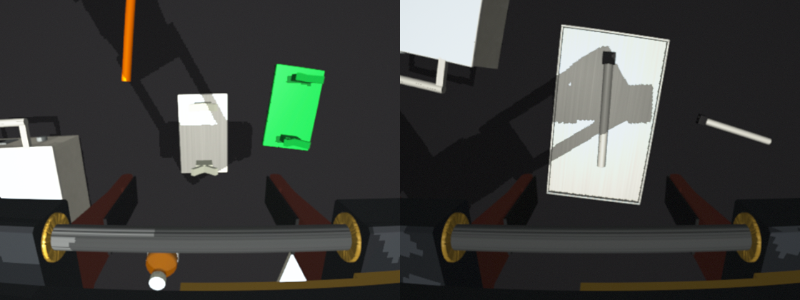

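The wrist view shows the white rest at (203,133) with the green look-alike beside it at (295,107). The tray rod at (606,110) is clearly larger than the small rod at (735,130), so it is the probe meant. Next I'll fit both from depth.

Run:
```python
from h import *
def axis(Q):
    m=Q.mean(0); w,V=np.linalg.eigh(np.cov((Q-m).T)); d=V[:,-1]; d*=np.sign(d[0]); return m,d
c=np.load("tray_w.npy",allow_pickle=True).item(); P,u,v=pts(c)
near=lambda P,a,b,x,y:(P[:,2]>a)&(P[:,2]<b)&(abs(P[:,0]-x[0])<x[1])&(abs(P[:,1]-y[0])<y[1])
fl=near(P,-.005,.008,(.45,.1),(-.31,.05)); print("floor z",np.median(P[fl,2]))
Q=P[near(P,.013,.03,(.465,.12),(-.31,.06))]; m,d=axis(Q[:,:2]); s=(Q[:,:2]-m)@d
r=rectfit(Q); print("probe n",len(Q),m,"ang",np.arctan2(d[1],d[0]),"s",np.percentile(s,[0,.5,99.5,100]).round(4),"center",m+d*(s.min()+s.max())/2,"top z",np.percentile(Q[:,2],95),r)
c=np.load("rest_w.npy",allow_pickle=True).item(); P,u,v=pts(c)
B=P[near(P,.005,.014,(.472,.1),(.33,.065))]; print("base",len(B),rectfit(B),np.median(B[:,2]))
S=P[near(P,.02,.075,(.472,.1),(.33,.065))]
for sg in (1,-1):
    T=S[(S[:,0]-.472)*sg>0]; t=T[T[:,2]>.035]; print("saddle",len(T),t[:,:2].min(0),t[:,:2].max(0),T[:,2].max(),(t[:,:2].min(0)+t[:,:2].max(0))/2)
# chamber lid + bar from top
c=capture("top"); P,u,v=pts(c); L=P[near(P,.085,.11,(.55,.2),(0,.15))]
lid=L[L[:,0]>.475]; print("lid",rectfit(lid)); b=L[L[:,0]<.45]; m,d=axis(b[:,:2]); print("bar pts",len(b),m,d,b[:,2].mean(),b[:,:2].min(0),b[:,:2].max(0))
x=np.linspace(-.1,.09,8)
c=capture("side"); P,u,v=pts(c); L=P[near(P,.085,.11,(.55,.2),(0,.15))]; print("lid side",rectfit(L[L[:,0]>.475])); b=L[L[:,0]<.45];print(len(b),b.mean(0),b.min(0),b.max(0))
```

```text
floor z 0.002646251662668504
probe n 2032 [ 0.47205717 -0.30816094] ang 0.2138006363064857 s [-0.11   -0.1084  0.0889  0.0897] center [ 0.46213345 -0.31031557] top z 0.01969157653532866 ((0.4618130326271057, -0.3085459768772125), (0.19964706897735596, 0.022202275693416595), 11.022336959838867)
base 6494 ((0.47299090027809143, 0.3335971236228943), (0.15106044709682465, 0.08998372405767441), 1.5292342901229858) 0.009839861563514088
saddle 544 [0.52098347 0.31173627] [0.53463943 0.35772026] 0.06449468563306313 [0.52781145 0.33472826]
saddle 475 [0.41124019 0.30903226] [0.42448668 0.35468989] 0.064470331956999 [0.41786343 0.33186107]
lid ((0.5917524695396423, -0.005087397992610931), (0.23667337000370026, 0.2043209671974182), 2.094541311264038)
bar pts 234 [ 0.43697711 -0.01209534] [ 0.02355717 -0.99972249] 0.09775415443493879 [ 0.42920115 -0.07371364] [0.44968418 0.05113081]
lid side ((0.5913028717041016, -0.004491366446018219), (0.23563949763774872, 0.210016667842865), 2.4694790840148926)
159 [ 0.43814691 -0.01274686  0.09858005] [ 0.43079519 -0.07569834  0.08811881] [0.4495801  0.05332704 0.10609307]
```

Run:
```python
from h import *
c=np.load("tray_w.npy",allow_pickle=True).item(); P,u,v=pts(c)
k=(P[:,2]>.013)&(P[:,2]<.03)&(abs(P[:,0]-.465)<.12)&(abs(P[:,1]+.31)<.06); Q=P[k][:,:2]
a=.2
for _ in range(4):
    d=np.array([np.cos(a),np.sin(a)]); n=np.array([-d[1],d[0]]); s=Q@d; lo,hi=s.min(),s.max(); R=Q[(s>lo+.005)&(s<hi-.03)]
    f=np.polyfit(R@d,R@n,1); a+=np.arctan(f[0])
m=(lo+hi)/2; ctr=m*d+np.polyval(f,m)*n; print("ang",a,"ctr",ctr,hi-lo)
q=down_near([*ctr,.1],a+np.pi/2)
move_gripper(.06); move_ptp([*ctr,.09],q); 
print("hit",servo_line([*ctr,.0065],rate=.06,contact_N=4),current_position())
move_gripper(0.0); print("gap",current_finger_gap(),current_position(),current_force())
zg=current_position()[2]
p=current_position(); servo_line([p[0],p[1],.16],rate=.1); print("gap",current_finger_gap(),current_force(),current_clock())
np.save("g.npy",[a,zg,Ro.from_quat(q).as_matrix()[0,0],Ro.from_quat(q).as_matrix()[1,0]])
c=capture("wrist"); s=capture("side"); cv2.imwrite("pics/g.png",cv2.resize(np.hstack([c["image"],s["image"]]),(800,300)))
```

```text
ang 0.2145771719991331 ctr [ 0.46212922 -0.31030023] 0.19968718842228128
hit False [ 0.46240372 -0.31052934  0.0068874 ]
gap 0.015165624442307778 [ 0.4620154  -0.31019507  0.00647704] [-0.27968331  0.61708074  1.69150404]
gap 0.015225851462714353 [-0.47780168  0.17301491 -1.12374908] 10.4083
```

View pics/g.png

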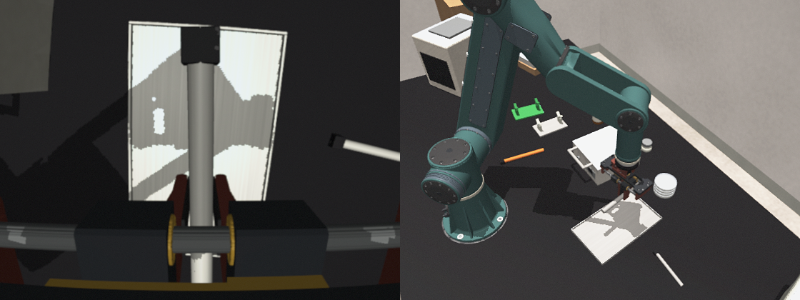

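The probe is gripped mid-length (gap 15 mm) and is off the tray, with its black end at (200,45). I'll carry it high to above the rest and check its line there before lowering.

Run:
```python
from h import *
a,zg=np.load("g.npy")[:2]
ry=.0265; rc=np.array([.4729,.3335])
p=current_position(); servo_line([p[0],p[1],.30],rate=.2)
q=down_near([*rc,.30],ry+np.pi/2); move_ptp([*rc,.30],q); servo_line([*rc,.12],rate=.15)
print(current_finger_gap(),current_position(),current_joint_pos().round(2))
ax=zg-.011  # tcp minus rod axis height
c=capture("wrist"); P,u,v=pts(c); t=current_position()
d=np.array([np.cos(ry),np.sin(ry)]); n=np.array([-d[1],d[0]])
for n_,c in (("wrist",c),("top",capture("top"))):
    P,u,v=pts(c); E=P[:,:2]-t[:2]; s=E@d; w=E@n; z=P[:,2]-(t[2]-ax)
    k=(abs(s)>.03)&(abs(s)<.11)&(abs(w)<.014)&(abs(z)<.02); print(n_,k.sum(),"s",s[k].min(),s[k].max())
    k&=(abs(s)<.08)
    if k.sum()>20: print("yaw err/off",np.polyfit(s[k],w[k],1),"pitch/top",np.polyfit(s[k],z[k],1))
print(current_clock())
```

```text
0.015361699998456914 [0.47357645 0.33388165 0.12084895] [ 0.49  0.44  1.67  0.    1.03 -1.1 ]
wrist 8775 s -0.10158435809864673 0.07239640086107564
yaw err/off [ 0.00520904 -0.00088569] pitch/top [0.00510029 0.00582329]
top 83 s 0.05380561694499964 0.09958708313451257
yaw err/off [ 0.19392074 -0.01613333] pitch/top [-0.08099127  0.01039766]
15.1
```

Run:
```python
from h import *
a,zg=np.load("g.npy")[:2]; ax=zg-.011; rc=np.array([.4729,.3335]); ry=.0265
servo_line([*rc,.056+ax+.006],rate=.08)
print("hit",servo_line([*rc,.056+ax-.002],rate=.015,contact_N=3),current_position(),"expect",.056+ax,current_force())
move_gripper(.03); sleep(.3)
p=current_position(); servo_line([p[0],p[1],.13],rate=.1); servo_line([p[0]-.06,p[1],.30],rate=.25); print("clock",current_clock())
c=capture("wrist"); P,u,v=pts(c); d=np.array([np.cos(ry),np.sin(ry)]); n=np.array([-d[1],d[0]]); E=P[:,:2]-rc; s=E@d;w=E@n
k=(P[:,2]>.053)&(P[:,2]<.075)&(abs(s)<.13)&(abs(w)<.013)
print(k.sum(),s[k].min(),s[k].max()); k2=k&(abs(s)<.045); print(np.polyfit(s[k2],w[k2],1),np.polyfit(s[k2],P[k2,2],1),np.percentile(P[k2,2],95))
x=[capture(i)["image"] for i in ("side",)]; cv2.imwrite("pics/pl.png",cv2.resize(np.hstack([c["image"],x[0]]),(800,300)))
```

```text
hit True [0.47328206 0.33405984 0.0522623 ] expect 0.051477035267061266 [0.06445417 2.1791374  1.83179783]
clock 19.025
2499 -0.10113690025870169 0.09872337953631309
[0.00863796 0.00026908] [0.0030816  0.06243583] 0.06487154666600778
```

View pics/pl.png

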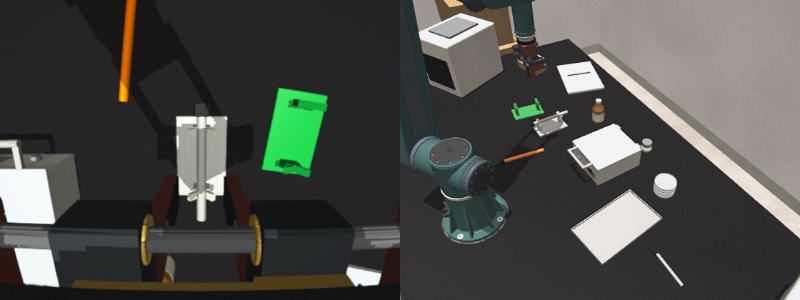

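The probe lies through both notches at (202,165), level, with its axis at about z 0.0567. Its measured centre offset is about 1 mm along the rest and under 1 mm sideways. Next is the lid bar, starting with a near measurement from above.

Run:
```python
from h import *
p=[.44,.0,.30]; q=down_near(p,0.03); move_gripper(.04); move_ptp(p,q)
print(current_joint_pos().round(2))
c=capture("wrist"); P,u,v=pts(c); cv2.imwrite("pics/bar.png",c["image"])
near=lambda a,b,x0,x1,y:P[(P[:,2]>a)&(P[:,2]<b)&(P[:,0]>x0)&(P[:,0]<x1)&(abs(P[:,1]+.008)<y)]
b=near(.085,.115,.40,.455,.05); print("bar",len(b),np.percentile(b[:,0],[1,50,99]),b[:,2].max()); f=np.polyfit(b[:,1],b[:,0],1); print("fit x(y)",f,"yaw",-np.arctan(f[0]))
A=near(.085,.115,.40,.455,.09); print("bar y ext",A[:,1].min(),A[:,1].max())
L=near(.09,.115,.455,.70,.13); print("lid",len(L),rectfit(L),L.min(0),L.max(0),np.median(L[:,2]))
ys=np.linspace(-.07,.06,9); e=[L[abs(L[:,1]-y)<.004][:,0].min() if (abs(L[:,1]-y)<.004).any() else np.nan for y in ys]; print("front edge",np.round(e,4))
print(current_clock())
```

```text
[-0.16  0.05  1.72  0.    1.37 -0.19]
bar 1074 [0.42945297 0.43646542 0.44313839] 0.10154246253080033
fit x(y) [-0.03767258  0.43620695] yaw 0.03765477478569837
bar y ext -0.07379497495344847 0.053615107441394985
lid 37611 ((0.5781385898590088, -0.004732556641101837), (0.24876460433006287, 0.2044319212436676), 1.8284227848052979) [ 0.45506811 -0.110016    0.09050058] [0.69998361 0.10095185 0.10104625] 0.09791739589782453
front edge [0.4557 0.4785 0.4776 0.4769 0.4766 0.4759 0.4752 0.4551 0.4742]
20.8417
```

View pics/bar.png

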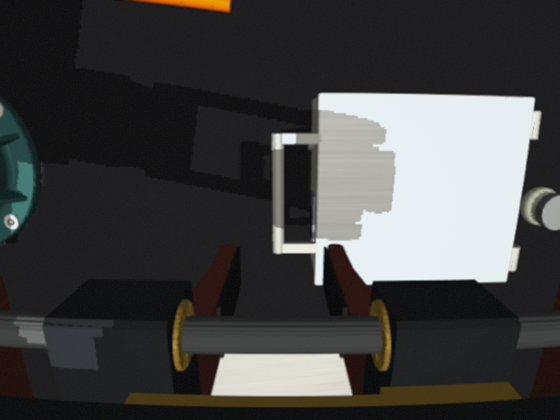

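The bar runs from (277,135) to (277,252), with its centre at about (0.4366, -0.010) and yaw about 0.036. The lid's front edge lies 40 mm behind the bar, which matches the description.

```bash
cat >> h.py <<'E'
PSI=.036; BAR=np.array([.4366,-.0101,.094]); R0=.262; PHI=np.arcsin(4/262)
def bar(th):
    e=np.array([np.cos(PSI),np.sin(PSI),0]); g=lambda t:-R0*np.cos(t+PHI)*e+np.array([0,0,R0*np.sin(t+PHI)])
    return g(th)-g(0)
def lid_angle(cam):
    "lid angle from the plane of its points, hinge frame"
    c=capture(cam); P,u,v=pts(c); e=np.array([np.cos(PSI),np.sin(PSI),0])
    H=BAR+R0*np.cos(PHI)*e; H[2]=.09; D=P-H; y=D@np.array([-e[1],e[0],0]); x=-(D@e); z=D[:,2]
    k=(abs(y)<.095)&(np.hypot(x,z)>.08)&(np.hypot(x,z)<.215)&(z>.03)&(x>.02)
    return np.median(np.arctan2(z[k],x[k])),k.sum(),c["image"]
E
python3 - <<'E'
from h import *
g=BAR+[0,0,-.017]; q=down_near(g+[0,0,.1],PSI)
for th in (0,.5,1,1.1): print(th,inverse_kinematics(g+bar(th),q))
move_gripper(.032); move_ptp(g+[0,0,.07],q)
print("hit",servo_line(g,rate=.05,contact_N=4),current_position(),g)
f0=current_force(); move_gripper(0); print("gap",current_finger_gap(),current_position(),current_force()-f0,current_clock())
c=capture("wrist"); cv2.imwrite("pics/grip.png",cv2.resize(c["image"],(400,300)))
np.save("t0.npy",np.r_[current_position(),q])
E
```

```text
0 [-1.81559258e-01  3.37145794e-01  2.01428853e+00 -4.44089210e-16
  7.90158326e-01 -2.17559258e-01]
0.5 [-1.65783304e-01  1.94530101e-01  1.80593084e+00 -4.44089210e-16
  1.14113171e+00 -2.01783304e-01]
1 [-1.33346220e-01  2.43190522e-01  1.49450578e+00 -4.44089210e-16
  1.40389635e+00 -1.69346220e-01]
1.1 [-1.26675500e-01  2.70149268e-01  1.42666838e+00 -4.44089210e-16
  1.44477501e+00 -1.62675500e-01]
hit False [ 0.43687146 -0.01013881  0.07725203] [ 0.4366 -0.0101  0.077 ]
gap 0.011183786712949824 [ 0.43691457 -0.01011648  0.07711169] [ 1.42300074 -0.11777867  0.6772108 ] 23.8917
```

Gap is 11 mm on the 12 mm bar, so the grip is good. I'll raise the lid partway first, check it, then go on.

Run:
```python
from h import *
t=np.load("t0.npy"); t0,q=t[:3],t[3:]
for th in np.arange(.12,1.09,.12):
    servo_line(t0+bar(th),q,rate=.1)
    if th>.3 and th<.4 or th>.55 and th<.65 or th>1: print(round(th,2),[lid_angle(k)[:2] for k in ("side","wrist")],current_finger_gap(),current_force().round(1))
print(current_clock())
```

```text
0.36 [(np.float64(0.41602799141138236), np.int64(1267)), (np.float64(0.3998905609934399), np.int64(43273))] 0.011004498401576593 [-2.7 -2.6 -1.3]
0.6 [(np.float64(0.653823515484706), np.int64(833)), (np.float64(0.6335158569201406), np.int64(29344))] 0.011192331732772566 [-7.6 -3.4  4. ]
1.08 [(np.float64(1.1006337330207436), np.int64(375)), (np.float64(1.1276463085175115), np.int64(11092))] 0.011133263692564593 [-6.6 -2.3 12.8]
28.4417
```

The top face lies 8 mm above the hinge line, which adds about 0.05 rad, so the lid is really at about 1.07. That is past 1.03. I'll ease it down to about 0.91.

Run:
```python
from h import *
t=np.load("t0.npy"); t0,q=t[:3],t[3:]
sleep(.5)
for th in (1.0,.91): servo_line(t0+bar(th),q,rate=.04)
sleep(1.0)
a,n,im=lid_angle("wrist"); b,m,im2=lid_angle("side"); print(a,b,current_finger_gap(),current_force().round(1),current_qvel().round(4),current_position()-t0-bar(.91))
# plane fit of lid face for slope, and bystanders/probe
c=capture("wrist"); P,_,_=pts(c); e=np.array([np.cos(PSI),np.sin(PSI),0]); H=BAR+R0*np.cos(PHI)*e; H[2]=.09; D=P-H
y=D@[-e[1],e[0],0]; x=-(D@e); z=D[:,2]; r=np.hypot(x,z); k=(abs(y)<.09)&(r>.06)&(r<.215)&(z>.03)&(x>.02)&(abs(np.arctan2(z,x)-a)<.12)
(vx,vz,_,_)=cv2.fitLine(np.c_[x[k],z[k]].astype(np.float32),cv2.DIST_HUBER,0,.01,.01).ravel(); print("slope angle",np.arctan2(abs(vz),abs(vx)),k.sum())
c=capture("top")
for o in ("bottle","dishes","jar"):
    s=silhouettes("top",o)
    if s: Q,_,_=pts(c,s[0]["region"]); print(o,s[0]["conf"],np.median(Q,0).round(3))
P,_,_=pts(c); rc=np.array([.4729,.3335]); d=np.array([np.cos(.0265),np.sin(.0265)]); E=P[:,:2]-rc; s=E@d; w=E@[-d[1],d[0]]; k=(P[:,2]>.05)&(P[:,2]<.075)&(abs(s)<.13)&(abs(w)<.012)
print("probe",k.sum(),s[k].min(),s[k].max(),w[k].mean(),np.percentile(P[k,2],90),current_clock())
cv2.imwrite("pics/end.png",cv2.resize(np.hstack([im,im2]),(800,300)))
```

```text
0.955667120154196 0.9843700778208503 0.011181970697832432 [-6.3 -3.1  8.8] [-0.0013  0.0004 -0.0008  0.0001 -0.0012  0.0005] [-7.80930047e-06 -9.67418307e-05  1.29045943e-03]
slope angle 0.9081341 16587
bottle 0.76 [0.692 0.247 0.086]
dishes 0.8 [ 0.698 -0.266  0.056]
probe 460 -0.10147289910557457 0.09941272238825563 -0.0003211566713081605 0.06561057518197608 31.7083
```

View pics/end.png

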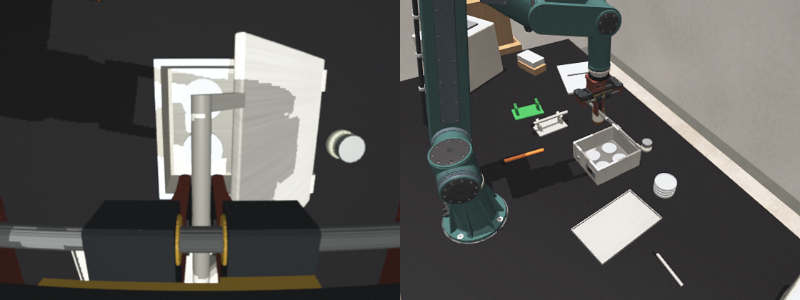

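The lid is held open with the bar between the fingers at (200,240). The jar at (345,147) is undisturbed and the probe is still in the rest at (550,120). The lid slope measures 0.908 rad and the arm is still, so I'm handing in.

```bash
python3 -c "
from h import *
close_job()"
```

```text
the job is handed in; nothing more can be done
```

I laid the steel probe from the tray into the white rest and let go of it. Then I raised the lid to about 1.07 rad, eased it back, and handed in with the gripper still holding the bar at about 0.91 rad.

**Last checks, at about 32 s of the 61 s:**
- **Lid:** a plane fit to the lid gives 0.908 rad against the 0.91 commanded. The joints were still and the finger gap was 11 mm on the 12 mm bar.
- **Probe:** it lies level in both notches, about 1 mm off centre and under 1 mm sideways, with its axis at about 57 mm.
- **Bottle and dishes:** both are within about 2 mm of where they started.
- **Jar:** I did not measure it at the end because the network missed it in the last top view. In the final wrist picture it stands apart from the lid.

**Disagreement:** the simpler angle estimates, 0.956 (wrist) and 0.984 (side), read higher than the plane fit. They measure the lid's top face, 8 mm above the hinge line, which adds roughly 0.05 rad. The wrist value then agrees with the plane fit, and the side value (few points) stays about 0.03 higher.

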